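# Put the ellipsometer's cleaned parts away in their matching nests

### The arm

A 6-joint arm with a two-finger parallel gripper is mounted at the origin on the work surface. World frame = base frame: x ahead of the robot, y to its left, z up, the work surface at z = 0. Lengths are in m, angles in degrees, forces in N, time in s.
With the tool pointing down it reaches from about 0.375 to 0.75 m from the base axis. Payload 9 kg.
Tool frame: the origin (TCP) lies where the fingers leave the gripper's body, on its centre line; the fingertips stand 73 mm ahead of it and the grasp point (between the pads) lies 54 mm ahead of it (robot.tip_reach is the distance from the TCP to the fingertips, in m); z points along the fingers, y is the line along which they close (so a half turn about z gives the same grasp; the last joint's range is limited). The gripper opens to 85 mm and grips with 20 to 120 N. Pads are 22 mm wide; open, the fingers measure 114 mm over their backs; the gripper's body (76 mm by 85 mm) begins 54 mm behind the grasp point. The pads swing forward as they close: fully open they stand 13 mm farther back than shut.
Start: joints at [-82.661, 5.964, 5.575, 89.605, 0, 77.527], TCP at [0.203, -0.565, 0.304] pointing down, gripper open.
Joint ranges: [-171.21, 171.21], [-48.23, 106.86], [-62.78, 66.21], [-105.2, 120.99], [-86.42, 89.51], [-180, 180]. Speed limits (degrees/s): [127.2, 127.2, 147.25, 180, 180, 180].

### API

Orientations are given as [roll, pitch, yaw] about the fixed x, y, z axes, in that order (R = Rz(yaw) Ry(pitch) Rx(roll)).
In Python, from plant import robot gives the robot as it stands. Calls block until the motion is done:
- robot.move_pose(position, orientation): joint-space move of the TCP to a pose.
- robot.line_to(position, vel=0.15, rotation=None, guard=None): straight line of the TCP; rotation=None keeps the orientation; vel is the mean speed in m/s. With guard (N) it stops when the force on the tool has changed by that much, and returns True; else False.
- robot.goto_joints(angles): joint-space move.
- robot.set_gripper(opening): finger opening in m; the grip force is fixed at half the most; returns when the fingers have stopped.
- robot.pause(seconds).
- robot.ik(position, orientation): joint angles nearest the present ones, or None.
- robot.observe(): the state.
- robot.grab_frame(name): name is "scene" or "side" or "wrist"; returns the picture (480x640x3 uint8, blue, green, red); there is no depth.
- robot.get_calibration(name): a dict with "vertical_fov" (degrees; the focal length in pixels is half the picture's height over the tangent of half this angle, whatever the lens; pixels are square), "cx", "cy" (the principal point, pixels), "rvec" (rotation vector, rad) and "tvec" (3), from world to camera coordinates, as OpenCV has them. Camera axes: x right, y down, z forward; pixel columns grow to the right and rows downward; lengths in m; the calibration is good to about 2 mm. A picture is of the moment at which its call begins: read the wrist's pose just before it. get_calibration takes no time and is no camera call; for the wrist camera it gives the pose at the moment of the call.
A pose or a line that the arm cannot do raises robot.IKError and nothing moves.
- robot.job_done(): hands the job in; it is judged then, once.
The state is a dict: "time": time; "q": joint angles; "qvel": joint speeds; "joint_torque": joint torques, N m; "tool_pos": TCP position; "tcp_rot": TCP orientation; "ft_force": force on the tool from outside, world axes, zero at the start; "torque": the same for the moment, N m; "gripper_width": finger opening in m; "gripper_force": force on a finger pad.
Only numpy, scipy, OpenCV 4.12 (cv2) and the standard library are available. Lean on these libraries where they do the work, as an engineer would, in place of code of your own. Each camera call takes 0.05 s, during which the arm holds its last target. There are 200 camera calls.

### The job

Put the four cleaned instrument parts away, each upright and sitting flat on the floor of the white storage nest whose pocket matches its shape and size: wide tube, narrow tube, cube and oblong drive. Someone has left the narrow tube in the wide tube's nest, so move it to its own nest before the wide tube goes in. Set the parts down rather than dropping them, never tip them over, and leave the sample box and the screwdriver where they lie.

Things in the scene. Friction and masses are not known exactly. Their poses are not given: they have to be found in the camera images.
- narrow_tube: the slimmer of two black upright tubes with thin aluminium bands and a bright, glazed top; cylinder 28 mm diameter, 42 mm high, about 60 g. At the start it stands inside the pocket of nest_wide_round, off its centre. Origin: centre of its underside; z up
- wide_tube: the thicker black upright tube with thin aluminium bands and a bright, glazed top; cylinder 44 mm diameter, 46 mm high, about 150 g. Origin: centre of its underside; z up
- cube: black cube, 40 x 40 x 40 mm, a round glass window in each side face, four steel screws on top, about 140 g. Origin: centre of its underside; x and y square to the side faces, z up
- drive: oblong block, 70 mm (x) x 36 mm (y) x 38 mm high, aluminium with a black section at its +x end, about 250 g. Origin: centre of its underside; z up. It fits its pocket either way round
- nest_wide_round: fixed flat white plastic plate, 100 x 80 mm (its own x by y) and 14 mm high; in its middle a round, 54 mm diameter, pocket with a grey floor. The pocket is 8 mm deep, its floor 6 mm above the plate's underside. Origin: centre of the underside, on the table; x along the 100 mm side, z up. Home of wide_tube
- nest_narrow_round: fixed flat white plastic plate, 100 x 80 mm (its own x by y) and 14 mm high; in its middle a round, 38 mm diameter, pocket with a grey floor. The pocket is 8 mm deep, its floor 6 mm above the plate's underside. Origin: centre of the underside, on the table; x along the 100 mm side, z up. Home of narrow_tube
- nest_square: fixed flat white plastic plate, 100 x 80 mm (its own x by y) and 14 mm high; in its middle a square, 50 x 50 mm (sides along x and y), pocket with a grey floor. The pocket is 8 mm deep, its floor 6 mm above the plate's underside. Origin: centre of the underside, on the table; x along the 100 mm side, z up. Home of cube
- nest_long: fixed flat white plastic plate, 100 x 80 mm (its own x by y) and 14 mm high; in its middle a rectangular, 80 mm (x) by 46 mm (y), pocket with a grey floor. The pocket is 8 mm deep, its floor 6 mm above the plate's underside. Origin: centre of the underside, on the table; x along the 100 mm side, z up. Home of drive
- sample_box: bystander: loose, low round clear box with a white rim and paper disc on top, 61 mm diameter, 16 mm high, standing among the parts. Origin: centre of its underside
- screwdriver: bystander: loose black-handled screwdriver about 150 mm long lying on the table among and beyond the parts, pointing away from the robot. Origin: under it, near its middle; x along its shaft towards the tip
Things that resemble listed ones, but are neither listed nor needed, are in the scene too. Leave any blue look-alike of the narrow_tube alone.

How it is judged:
By the outcome, as a careful person would: the job done as asked, in the order asked, and still so for the second after the job is handed in, with the robot touching nothing.
It also fails if it takes over 112 s, if anything falls off the work surface, if the arm or the gripper's body presses on something with over 40 N, if the wrist force passes 120 N, or if a joint passes its speed limit or range.

## Working session

There is one attempt and no reset: what is moved stays moved. The work goes in short steps, each a Python script; the robot and the scene stay as the last script left them, time stands still between calls to the robot, and variables do not carry over. Pictures are saved under pics/ and viewed, at most 14 in all, crops included, and the job is handed in when it is done.

```bash
mkdir -p pics; ls; python3 - <<'E'
from plant import robot
import cv2,numpy as np
for n in("scene","side","wrist"):
    c=robot.get_calibration(n);R=cv2.Rodrigues(np.array(c["rvec"],float))[0]
    print(n,c, "cam pos",(-R.T@np.array(c["tvec"])).round(3))
    cv2.imwrite(f"pics/{n}0.png",robot.grab_frame(n))
print(robot.observe())
E
```

```text
pics
scene {'vertical_fov': 51.05539304173625, 'cx': 321.30714976076587, 'cy': 233.39609707071526, 'rvec': array([ 0.98711273,  2.32238892, -1.15613926]), 'tvec': array([ 0.35473677, -0.16897903,  1.5562674 ])} cam pos [1.228 0.665 0.791]
side {'vertical_fov': 52.398095584697224, 'cx': 318.7146441933789, 'cy': 237.20593490924557, 'rvec': array([ 0.14047391, -2.79864011,  1.32489306]), 'tvec': array([0.47743781, 0.07602166, 0.97763705])} cam pos [0.405 0.752 0.678]
wrist {'vertical_fov': 63.87360953459197, 'cx': 325.91856069649805, 'cy': 242.12723322840196, 'rvec': array([-2.37622238,  1.669783  ,  0.23699646]), 'tvec': array([-0.59950289, -0.03787896,  0.37885031])} cam pos [ 0.267 -0.542  0.374]
{'time': 0.15, 'q': array([-8.26597674e+01,  5.99321429e+00,  5.53828713e+00,  8.96046719e+01,
       -1.67899600e-04,  7.75271643e+01]), 'qvel': array([ 0.06755681, -0.22769394,  0.19763058,  0.04312248,  0.00426739,
       -0.10375142]), 'joint_torque': array([ 3.85602907e-03, -5.57359064e+01,  5.04005384e+01,  1.25901337e-02,
       -3.39513654e-04,  1.23642187e-05]), 'tool_pos': array([ 0.20336127, -0.5642986 ,  0.30328536]), 'tcp_rot': array([-1.79941771e+02, -1.27080633e-02,  1.98130619e+01]), 'ft_force': array([-0.51282457,  0.79896582, -0.8322371 ]), 'torque': array([ 0.00197826, -0.01669466,  0.02098507]), 'gripper_force': 0.0, 'gripper_width': 0.08560365128538998}
```

View pics/scene0.png

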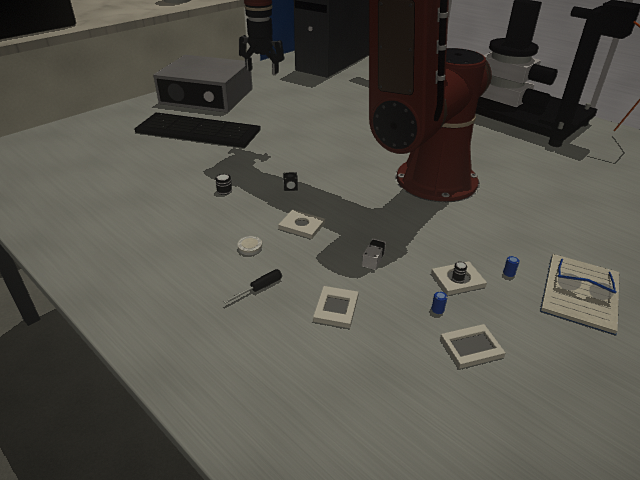

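View pics/side0.png

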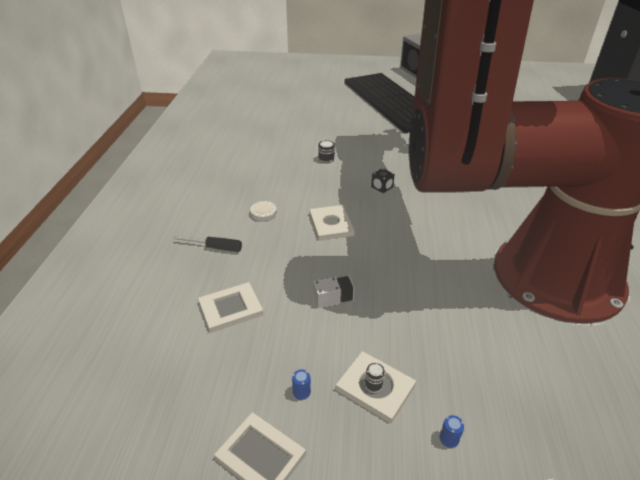

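Scene view: candidates for the narrow tube are the black tube in a nest at (460,270) and the blue cylinders at (440,303) and (511,266). The black one in the nest is the narrow tube. The other parts are the wide tube (223,183), cube (290,181) and drive (373,255). The nests are narrow (300,223), square (336,306), long (472,346) and wide (459,277). The sample box is at (249,245) and the screwdriver at (255,287). The side view shows the same layout, with the narrow tube at (375,376).

```bash
cat > h.py <<'E'
from plant import robot
import cv2,numpy as np
def cam(c):
    f=240/np.tan(np.radians(c["vertical_fov"]/2));R=cv2.Rodrigues(np.array(c["rvec"],float))[0]
    return f,R,np.array(c["tvec"],float)
def ray(c,uv,z):
    f,R,t=cam(c);uv=np.atleast_2d(uv).astype(float)
    d=np.c_[(uv[:,0]-c["cx"])/f,(uv[:,1]-c["cy"])/f,np.ones(len(uv))]@R
    o=-R.T@t
    return (o+d*((z-o[2])/d[:,2])[:,None])[:,:2]
def proj(c,p):
    f,R,t=cam(c);q=R@np.array(p)+t
    return np.array([c["cx"]+f*q[0]/q[2],c["cy"]+f*q[1]/q[2]])
E
python3 - <<'E'
from h import *
S=robot.get_calibration("scene");D=robot.get_calibration("side")
P=dict(narrow=((460,265),(375,369),.048),wide=((223,177),(326,144),.046),cube=((290,181),(382,181),.02),drive=((373,255),(334,291),.019),
 n_wide=((459,276),(376,384),.014),n_narrow=((300,223),(331,221),.014),n_sq=((336,306),(231,305),.014),n_long=((472,345),(260,453),.014),
 box=((249,242),(263,210),.016),drv=((252,289),(210,243),.01),handle=((281,273),(241,245),.01),blue1=((440,303),(301,384),.02),blue2=((511,266),(452,431),.02))
for k,(a,b,z) in P.items(): print(k,ray(S,a,z)[0].round(3),ray(D,b,z)[0].round(3))
c=robot.get_calibration("wrist");f,R,t=cam(c);print("wrist view dir",R[2].round(3),"x",R[0].round(3),"f",f)
im=cv2.imread("pics/scene0.png")
cv2.imwrite("pics/crop1.png",cv2.resize(im[220:380,390:550],None,fx=3.5,fy=3.5,interpolation=cv2.INTER_CUBIC))
E
```

```text
narrow [0.365 0.296] [0.364 0.295]
wide [ 0.501 -0.408] [ 0.501 -0.407]
cube [ 0.35  -0.286] [ 0.35  -0.281]
drive [0.448 0.109] [0.44  0.108]
n_wide [0.362 0.298] [0.359 0.299]
n_narrow [ 0.474 -0.117] [ 0.464 -0.114]
n_sq [0.635 0.159] [0.626 0.157]
n_long [0.526 0.427] [0.519 0.426]
box [ 0.623 -0.148] [ 0.622 -0.137]
drv [ 0.725 -0.016] [ 0.714 -0.016]
handle [ 0.642 -0.009] [ 0.647 -0.017]
blue1 [0.475 0.318] [0.476 0.315]
blue2 [0.25  0.371] [0.251 0.37 ]
wrist view dir [-0.26  -0.092 -0.961] x [ 0.339 -0.941 -0.001] f 385.0246107877136
```

View pics/crop1.png

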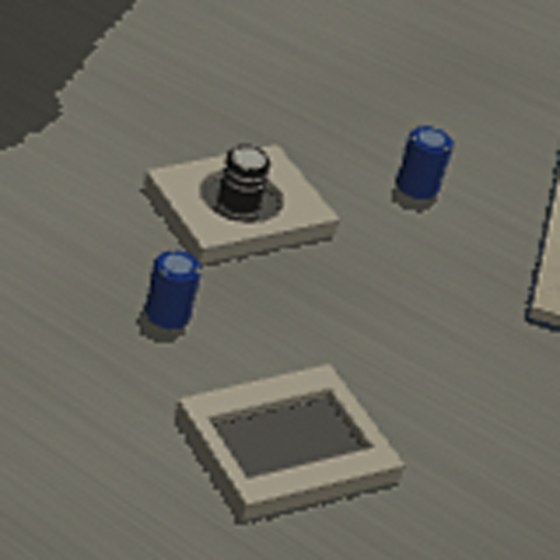

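The crop confirms it: the black banded tube stands in the wide nest at about scene pixel (460,268), and both blue cylinders are look-alikes to leave alone. Next is a wrist-camera tour that ends above the narrow tube.

```bash
python3 - <<'E'
from h import *
import pickle
V=dict(A=(.44,-.33),B=(.50,-.12),C=(.46,.11),D=(.60,.16),F=(.52,.40),E=(.40,.30))
out={}
for k,(x,y) in V.items():
    yaw=np.degrees(np.arctan2(y,x))+90   # tool x along tangent
    robot.move_pose([x,y,.30],[180,0,yaw]); robot.pause(.15)
    c=robot.get_calibration("wrist");im=robot.grab_frame("wrist");out[k]=(c,im)
    print(k,robot.observe()["q"].round(0),robot.observe()["time"])
pickle.dump(out,open("v.pkl","wb"))
t=np.vstack([np.hstack([cv2.resize(out[k][1],(266,200),interpolation=cv2.INTER_AREA) for k in r]) for r in ("ABC","DFE")])
cv2.imwrite("pics/tour.png",cv2.resize(t,(798,400)))
print(robot.tip_reach)
E
```

```text
A [-51.  -3.  -4.  89.  -0.  76.] 1.6083
B [-28.  -9. -10.  89.  -0.  75.] 2.6833
C [ -3. -16. -16.  90.  -0.  74.] 3.8083
D [ 3.  9.  9. 90. -0. 78.] 4.6667
F [26. 16. 16. 90. -0. 79.] 5.8583
E [ 22. -11. -12.  90.   0.  75.] 6.75
0.0726
```

View pics/tour.png

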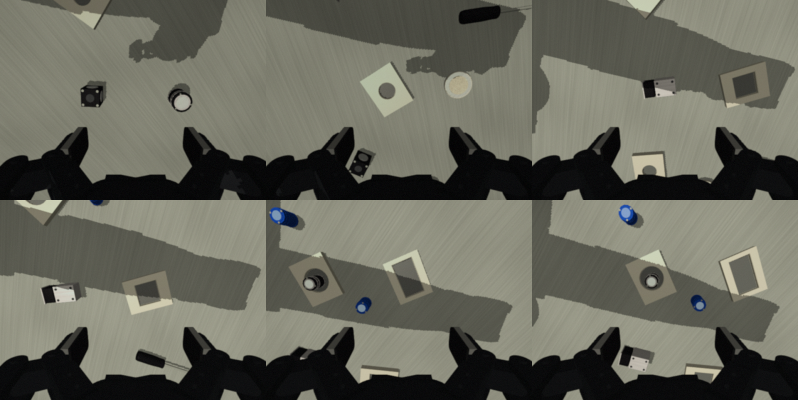

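The tour gives a clear view of every item: A shows the cube and wide tube, B the narrow nest, C the drive, D the square nest, and E/F the wide nest with the narrow tube plus the long nest. I'll crop each at full resolution for segmentation.

```bash
python3 - <<'E'
from h import *
import pickle
v=pickle.load(open("v.pkl","rb"))
items=[("A",(.35,-.284,.02)),("A",(.501,-.408,.04)),("B",(.469,-.116,.014)),("C",(.444,.108,.02)),("D",(.63,.158,.014)),("E",(.361,.298,.014)),("E",(.522,.426,.014)),("F",(.522,.426,.014))]
cs=[]
for k,p in items:
    c,im=v[k];u=proj(c,p).round().astype(int);h=72
    x0,y0=u-h; x0=min(max(x0,0),640-2*h);y0=max(y0,0)
    cr=cv2.resize(im[y0:y0+2*h,x0:x0+2*h],(200,200),interpolation=cv2.INTER_CUBIC)
    cs.append(cr);hsv=cv2.cvtColor(im,cv2.COLOR_BGR2LAB);print(k,u,(x0,y0), hsv[u[1],u[0]],hsv[y0+5,x0+5])
cv2.imwrite("pics/crops.png",np.vstack([np.hstack(cs[:4]),np.hstack(cs[4:])]))
E
```

```text
A [221 225] (np.int64(149), np.int64(153)) [ 17 132 127] [131 126 135]
A [434 240] (np.int64(362), np.int64(168)) [183 124 134] [131 127 135]
B [295 210] (np.int64(223), np.int64(138)) [106 127 135] [134 126 135]
C [311 207] (np.int64(239), np.int64(135)) [115 128 133] [ 90 127 134]
D [359 218] (np.int64(287), np.int64(146)) [ 64 127 132] [ 95 127 133]
E [292 186] (np.int64(220), np.int64(114)) [123 127 133] [158 125 137]
E [516 180] (np.int64(444), np.int64(108)) [107 126 133] [165 124 138]
F [347 187] (np.int64(275), np.int64(115)) [ 97 126 134] [161 123 138]
```

View pics/crops.png

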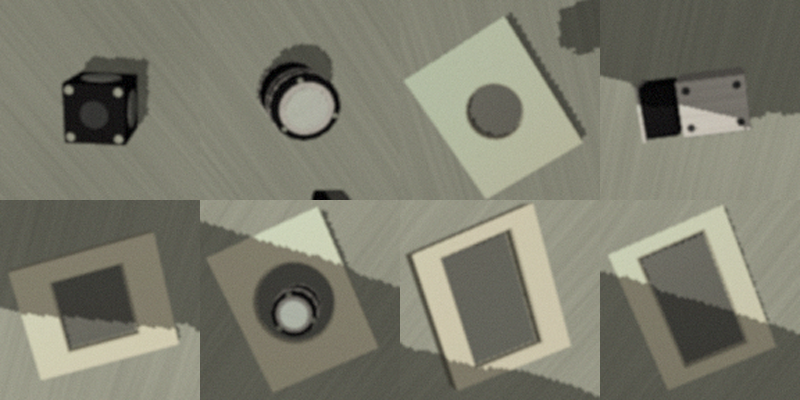

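Each tile scales 0.72 px per tile pixel. Plate corners, pockets, cube screws at about (94,114), the wide-tube top at (108,106) and the narrow-tube top at (94,113) are all clear. The drive is half in shadow, so I'll re-check it close up before picking it.

```bash
cat >> h.py <<'E'
def sub(im,pts,w=4):
    g=cv2.cvtColor(im,cv2.COLOR_BGR2GRAY)
    return cv2.cornerSubPix(g,np.float32(pts).reshape(-1,1,2),(w,w),(-1,-1),(3,30,.01)).reshape(-1,2)
def rect(c,pts,z):
    "quad corners -> centre, yaw of long side (deg, mod 180), side lengths"
    w=ray(c,pts,z);a=(w[1]-w[0]+w[2]-w[3])/2;b=(w[3]-w[0]+w[2]-w[1])/2
    la,lb=np.linalg.norm(a),np.linalg.norm(b);l=a if la>lb else b
    return w.mean(0),np.degrees(np.arctan2(l[1],l[0]))%180,(la,lb)
def disc(c,im,p,z,lo=130,h=30):
    "centre of the bright disc nearest to the projection of p"
    u=proj(c,p).round().astype(int);x0,y0=u-h
    g=cv2.cvtColor(im,cv2.COLOR_BGR2GRAY)[y0:y0+2*h,x0:x0+2*h]
    return g,(x0,y0)
E
python3 - <<'E'
from h import *
import pickle
v=pickle.load(open("v.pkl","rb"))
def px(t,o): return np.array(t)*.72+np.array(o)-.14
N=dict(n_narrow=("B",(223,138),[(4,82),(107,15),(183,141),(86,198)],.014),
n_sq=("D",(287,146),[(8,72),(154,33),(180,144),(40,180)],.014),
n_sq_pocket=("D",(287,146),[(51,83),(122,64),(137,132),(69,151)],.006),
n_wide=("E",(220,114),[(7,58),(120,8),(178,148),(75,192)],.014),
n_longE=("E",(444,108),[(12,55),(131,4),(170,146),(56,180)],.014),
n_longEp=("E",(444,108),[(42,60),(110,32),(140,142),(76,166)],.014),
n_longF=("F",(275,115),[(8,57),(123,5),(175,146),(68,190)],.014),
n_longFp=("F",(275,115),[(38,61),(103,31),(145,142),(85,167)],.014),
cube_screws=("A",(149,153),[(68,90),(118,92),(119,139),(70,137)],.04),
drive_screws=("C",(239,135),[(85,91),(137,85),(141,122),(91,128)],.038),
drive=("C",(239,135),[(41,82),(145,76),(150,126),(44,140)],.038))
for k,(im,o,t,z) in N.items():
    c,i=v[im];p=px(t,o)
    for n,q in(("raw",p),("sub",sub(i,p))):
        r=rect(c,q,z);print(k,n,r[0].round(4),round(r[1],1),np.round(r[2],4))
for k,im,o,t,r,z in(("wide","A",(362,168),(108,106),27,.046),("narrow","E",(220,114),(94,113),18,.048),("poc_narrow","B",(223,138),(94,111),28,.014),("poc_wide","E",(220,114),(94,102),40,.014)):
    c,i=v[im];u=px(t,o);g=cv2.cvtColor(i,cv2.COLOR_BGR2GRAY)
    # blob by Otsu in a window, connected component at the centre
    h=int(r*.72+8);x0,y0=(u-h).astype(int);w=cv2.GaussianBlur(g[y0:y0+2*h,x0:x0+2*h],(3,3),0)
    th,m=cv2.threshold(w,0,255,cv2.THRESH_OTSU)
    if k.startswith("poc"): m=255-m
    cn=max(cv2.findContours(m,cv2.RETR_EXTERNAL,cv2.CHAIN_APPROX_NONE)[0],key=cv2.contourArea)
    e=cv2.fitEllipse(cv2.convexHull(cn));cc=np.array(e[0])+(x0,y0)
    print(k,"raw",ray(c,u,z)[0].round(4),"blob",ray(c,cc,z)[0].round(4),"axes px",np.round(e[1],1))
E
```

```text
n_narrow raw [ 0.4641 -0.123 ] 108.0 [0.0814 0.0987]
n_narrow sub [ 0.4633 -0.1226] 108.1 [0.0803 0.0988]
n_sq raw [0.6285 0.1515] 30.0 [0.1009 0.0799]
n_sq sub [0.6281 0.1519] 30.7 [0.1003 0.0793]
n_sq_pocket raw [0.6291 0.1503] 119.3 [0.0503 0.0505]
n_sq_pocket sub [0.629  0.1502] 119.8 [0.0506 0.0513]
n_wide raw [0.3597 0.294 ] 150.3 [0.0792 0.0995]
n_wide sub [0.3589 0.2935] 150.3 [0.0799 0.0995]
n_longE raw [0.5176 0.4237] 150.9 [0.0785 0.0959]
n_longE sub [0.5173 0.4239] 151.1 [0.0794 0.0966]
n_longEp raw [0.5189 0.4223] 150.1 [0.0449 0.0775]
n_longEp sub [0.5179 0.4227] 150.1 [0.0461 0.0793]
n_longF raw [0.5192 0.4224] 150.3 [0.0802 0.099 ]
n_longF sub [0.5189 0.4227] 150.3 [0.0803 0.0996]
n_longFp raw [0.5187 0.4223] 150.3 [0.0453 0.0784]
n_longFp sub [0.5183 0.4228] 150.2 [0.0458 0.0799]
cube_screws raw [ 0.3483 -0.2882] 140.6 [0.0316 0.0312]
cube_screws sub [ 0.3492 -0.2885] 53.4 [0.0299 0.0306]
drive_screws raw [0.4532 0.1092] 20.1 [0.0325 0.024 ]
drive_screws sub [0.4541 0.1093] 19.7 [0.0312 0.025 ]
drive raw [0.4418 0.1067] 18.9 [0.0668 0.0348]
drive sub [0.442 0.107] 18.5 [0.0661 0.0343]
wide raw [ 0.502  -0.4118] blob [ 0.5033 -0.42  ] axes px [54.7 80.6]
narrow raw [0.3619 0.2949] blob [0.3619 0.2942] axes px [22.9 23.4]
poc_narrow raw [ 0.4632 -0.1225] blob [ 0.4631 -0.1226] axes px [39.6 40.8]
poc_wide raw [0.3581 0.2946] blob [0.358  0.2945] axes px [57.6 58.6]
```

```bash
cat >> h.py <<'E'
ROT=lambda yaw:[180,0,yaw]
def pick(xy,yaw,ztip,opening):
    x,y=xy;zt=ztip+.0726
    robot.move_pose([x,y,.20],ROT(yaw));robot.set_gripper(opening)
    robot.line_to([x,y,zt+.03],vel=.2)
    if robot.line_to([x,y,zt],vel=.06,guard=8):print("pick guard hit",robot.observe()["tool_pos"])
    robot.set_gripper(0.0);robot.pause(.2);o=robot.observe()
    print("grip w",round(o["gripper_width"],4),"f",round(o["gripper_force"],1),"tcp",o["tool_pos"].round(4))
    robot.line_to([x,y,zt+.02],vel=.08);robot.line_to([x,y,.20],vel=.2)
    o=robot.observe();print("lifted w",round(o["gripper_width"],4),"F",o["ft_force"].round(2),"t",o["time"])
def place(xy,yaw,ztcp,release):
    "ztcp: TCP height at which the part should sit on the floor"
    x,y=xy
    robot.move_pose([x,y,.20],ROT(yaw))
    robot.line_to([x,y,ztcp+.02],vel=.2);robot.line_to([x,y,ztcp+.006],vel=.05);robot.pause(.15)
    hit=robot.line_to([x,y,ztcp-.003],vel=.015,guard=4);o=robot.observe()
    print("touch",hit,o["tool_pos"].round(4),o["ft_force"].round(1),"want z",ztcp)
    robot.set_gripper(release);robot.pause(.1)
    robot.line_to([x,y,ztcp+.03],vel=.08);robot.line_to([x,y,.20],vel=.25)
    print("w",robot.observe()["gripper_width"],"t",robot.observe()["time"])
E
python3 - <<'E'
from h import *
import pickle
pick((.3619,.2945),126.5,.0185,.058)
c=robot.get_calibration("wrist");cv2.imwrite("pics/held1.png",robot.grab_frame("wrist"))
E
```

```text
grip w 0.0263 f 59.0 tcp [0.3623 0.2947 0.0917]
lifted w 0.0261 F [-0.03  0.4  -0.06] t 10.4167
```

View pics/held1.png

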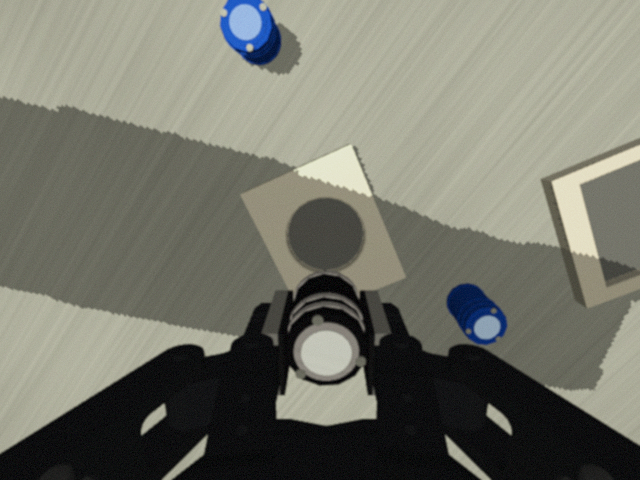

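The narrow tube is held upright and centred between the pads, with its top at (327,350), and the wide nest is now empty. I'll place it, then take closer shots of the result, the cube and the wide tube.

```bash
python3 - <<'E'
from h import *
import pickle
place((.4633,-.1226),90-14.8,.0917,.05)
out={}
def look(k,x,y,z=.24):
    yaw=np.degrees(np.arctan2(y,x))+90
    robot.move_pose([x,y,z],ROT(yaw));robot.pause(.15)
    out[k]=(robot.get_calibration("wrist"),robot.grab_frame("wrist"))
out["n"]=(robot.get_calibration("wrist"),robot.grab_frame("wrist"))
look("cube",.365,-.275); look("wide",.502,-.41)
pickle.dump(out,open("v2.pkl","wb"))
cs=[]
for k,p in(("n",(.4633,-.1226,.03)),("cube",(.349,-.288,.04)),("wide",(.502,-.412,.046))):
    c,im=out[k];u=proj(c,p).round().astype(int);h=66
    x0=min(max(u[0]-h,0),640-2*h);y0=min(max(u[1]-h,0),480-2*h);print(k,u,(x0,y0))
    cs.append(cv2.resize(im[y0:y0+2*h,x0:x0+2*h],(264,264),interpolation=cv2.INTER_CUBIC))
cv2.imwrite("pics/crops2.png",np.hstack(cs));print(robot.observe()["time"])
E
```

```text
touch True [ 0.4634 -0.1226  0.0918] [0.1 0.  4.9] want z 0.0917
w 0.05041768487454053 t 15.1333
n [328 241] (np.int64(262), np.int64(175))
cube [321 258] (np.int64(255), np.int64(192))
wide [330 234] (np.int64(264), np.int64(168))
17.1667
```

View pics/crops2.png

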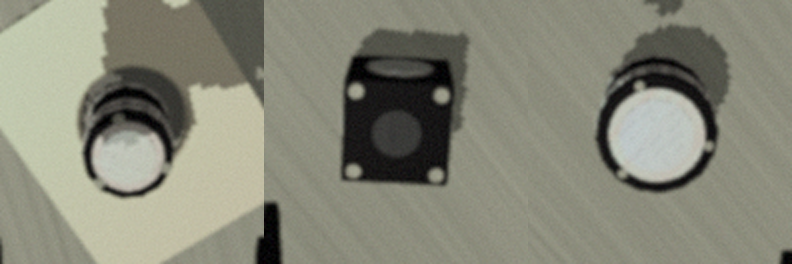

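The narrow tube stands upright in its pocket. The cube's screws (tile px) are at (92,91), (177,96), (172,176) and (89,171), and the wide tube's top is centred at (128,135). Next I'll move the wide tube.

```bash
python3 - <<'E'
from h import *
import pickle
v=pickle.load(open("v2.pkl","rb"))
c,i=v["cube"];q=np.array([(92,91),(177,96),(172,176),(89,171)])*.5+(255,192)-.25
w=ray(c,q,.04);d=w-w.mean(0);e=[w[1]-w[0],w[2]-w[3]];f=[w[3]-w[0],w[2]-w[1]]
an=lambda a:np.degrees(np.arctan2(a[1],a[0]))%90
print("cube",w.mean(0).round(4),[round(an(a),1) for a in e+f],[np.linalg.norm(a).round(4) for a in e+f])
c,i=v["wide"];g=cv2.cvtColor(i,cv2.COLOR_BGR2GRAY)[200:275,290:365]
m=(g>150).astype(np.uint8);cn=max(cv2.findContours(m,cv2.RETR_EXTERNAL,cv2.CHAIN_APPROX_NONE)[0],key=cv2.contourArea)
el=cv2.fitEllipse(cv2.convexHull(cn));p=ray(c,np.array(el[0])+(290,200),.046)[0];print("wide",p.round(4),el[1])
assert np.linalg.norm(p-[.502,-.412])<.004
pick(p,np.degrees(np.arctan2(p[1],p[0]))+90,.0125,.07)
z=.0125+.0726+.006
if robot.observe()["gripper_width"]>.038: place((.3585,.294),129.4,z,.066)
pickle.dump((robot.get_calibration("wrist"),robot.grab_frame("wrist")),open("v3.pkl","wb"))
# look at drive on the way
robot.move_pose([.45,.11,.24],ROT(103.6));robot.pause(.15)
c=robot.get_calibration("wrist");im=robot.grab_frame("wrist");pickle.dump((c,im),open("v4.pkl","wb"))
u=proj(c,(.442,.107,.038)).round().astype(int);h=75;x0,y0=u-h;print(u,x0,y0)
a=pickle.load(open("v3.pkl","rb"))[1][150:330,240:420]
cv2.imwrite("pics/crops3.png",np.hstack([cv2.resize(a,(300,300)),cv2.resize(im[y0:y0+150,x0:x0+150],(450,450),interpolation=cv2.INTER_CUBIC)[:300]]) if 0 else np.hstack([cv2.resize(a,(350,450)),cv2.resize(im[y0:y0+150,x0:x0+150],(450,450),interpolation=cv2.INTER_CUBIC)]))
E
```

```text
cube [ 0.3485 -0.2884] [np.float64(49.7), np.float64(49.5), np.float64(50.0), np.float64(50.4)] [np.float64(0.0309), np.float64(0.0311), np.float64(0.0311), np.float64(0.0312)]
wide [ 0.5001 -0.4118] (47.04475784301758, 47.762550354003906)
grip w 0.0424 f 61.0 tcp [ 0.5005 -0.4122  0.0859]
lifted w 0.0428 F [-0.64  0.83 -1.45] t 20.5917
touch True [0.3586 0.2941 0.0919] [-0.1 -1.1  5.2] want z 0.0911
w 0.06585253316789143 t 26.2
[318 234] 243 159
```

View pics/crops3.png

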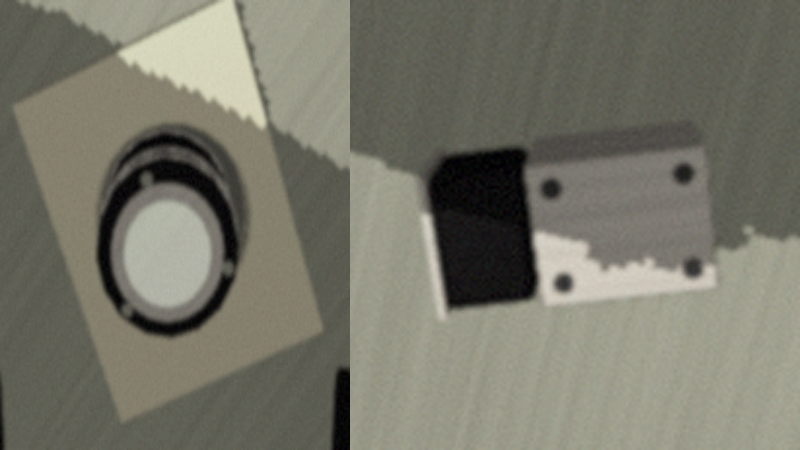

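The wide tube stands upright in its pocket. The drive's top face in tile px has corners (424,176), (704,147), (716,287) and (438,318), which fits the expected 70x36 mm. I'll pick and place it now.

```bash
python3 - <<'E'
from h import *
import pickle
c,i=pickle.load(open("v4.pkl","rb"))
q=(np.array([(424,176),(704,147),(716,287),(438,318)])-(350,0))/3+(243,159)-.33
p,yaw,s=rect(c,q,.038);print("drive",p.round(4),round(yaw,1),np.round(s,4))
assert np.linalg.norm(p-[.442,.107])<.006 and abs(yaw-19)<5
pick(p,yaw+180,.0125,.065)
if robot.observe()["gripper_width"]>.03: place((.5185,.4227),150.3,.0125+.0726+.0065,.056)
cv2.imwrite("pics/drive_placed.png",robot.grab_frame("wrist")[100:400,140:540])
print(robot.observe()["q"].round())
E
```

```text
drive [0.441  0.1052] 20.1 [0.0685 0.0357]
grip w 0.035 f 61.7 tcp [0.4414 0.1052 0.0857]
lifted w 0.0349 F [-0.12 -0.9  -4.15] t 31.8417
touch True [0.5186 0.4228 0.0918] [-0.4  0.6  5. ] want z 0.0916
w 0.056394924961181994 t 36.1833
[28. 18.  9. 81.  0. 58.]
```

View pics/drive_placed.png

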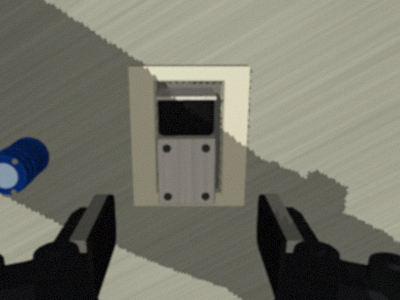

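The drive sits square in its pocket, centred near crop (187,150). The cube is the last part.

```bash
python3 - <<'E'
from h import *
pick((.3485,-.2884),49.9,.0125,.065)
if robot.observe()["gripper_width"]>.034: place((.6287,.1512),120.3,.0125+.0726+.0065,.06)
w=robot.grab_frame("wrist")[100:400,140:540]
robot.move_pose([.45,-.1,.38],ROT(90));robot.pause(.3)
s=robot.grab_frame("scene")[150:390,190:560];d=robot.grab_frame("side")[120:480,190:520]
cv2.imwrite("pics/cube_placed.png",np.hstack([cv2.resize(w,(380,285)),cv2.resize(s,(420,285))]))
cv2.imwrite("pics/final_side.png",cv2.resize(d,(550,600),interpolation=cv2.INTER_CUBIC));print(robot.observe()["time"])
E
```

```text
grip w 0.0389 f 61.3 tcp [ 0.3488 -0.2888  0.0857]
lifted w 0.0394 F [-0.1  -0.55 -2.04] t 41.8667
touch True [0.6288 0.1512 0.0918] [-2.  -0.8  5.1] want z 0.0916
w 0.05978801891116698 t 46.8167
48.6083
```

View pics/cube_placed.png

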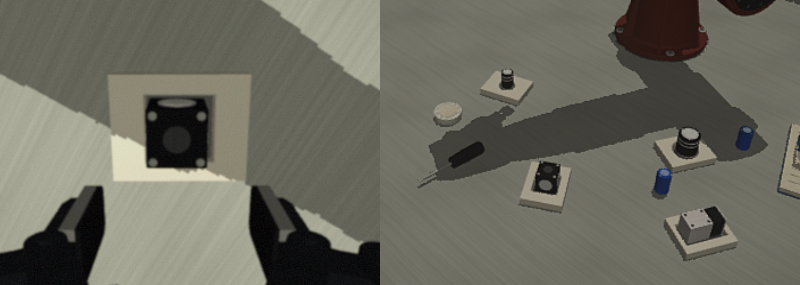

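View pics/final_side.png

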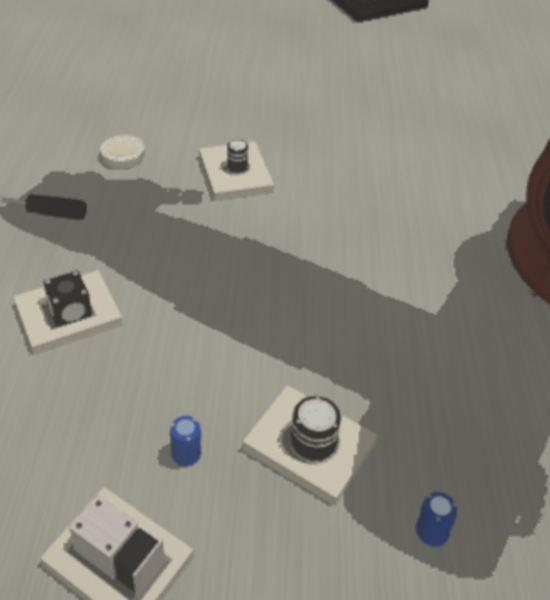

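All four parts sit upright in their own nests: in the side view, narrow tube (237,155), cube (68,298), wide tube (316,428) and drive (117,540). The sample box, screwdriver and blue cylinders look unmoved, and the arm is clear.

```bash
python3 -c "
from plant import robot
print(robot.job_done())"
```

```text
the job is handed in; nothing more can be done
None
```

I handed the job in at about 49 s: all four parts are upright in their matching nests (narrow tube moved out before the wide tube went in), with the sample box, screwdriver and blue look-alikes left alone.

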